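Pop the label printer's cover with its concealed release

TASK

The label printer at the bun-packing bench needs a new roll. Rest a fingertip lightly on the bare flat panel in front of the cover, feel across it for the flush, same-coloured release button, and press the button in until the cover springs up by itself. Let go and leave the cover standing open, and leave the things around the printer where they are.

Things in the scene. Friction and masses are not known exactly. Their poses are not given: they have to be found in the camera images.
- printer: grey desktop label printer fixed to the table, 260 deep (x) x 236 wide (y) x 152 mm high; origin at the centre of its underside, x from its front (robot side) to its back, y to the left seen from the robot, z up. Its top has a flat panel in front (robot side) and the hinged cover behind. The release button lies on the panel's lengthwise (y) middle line.
- deck_mid (a point): centre of the flat top panel, on its surface, 150 mm above the table; axes as the printer's. The bare panel, rigid and level, is 72 mm along x and 194 along y, between rims 1.5 mm proud; the cover's front edge is 36 mm behind (+x). The button's centre is on the y axis of this point, within 74 mm either way: WHERE differs from printer to printer and is not told: feel or look for it.
- release (a joint): how far the release button is pushed straight down, m: 0 at rest, 0.005 at the stop. It is a plate 40 (x) x 36 mm (y) of the panel's own material in an opening 42 x 38 mm; at rest its face lies 2.5 mm below the panel. Spring return: it begins to yield at about 2.5 N and needs 6 N at the stop. The catch lets the cover go by 0.0035.
- cover (a joint): angle of the cover, rad: 0 shut and caught, 1.2 fully open. It covers the back 170 mm of the top, hinged along its back edge (y); once the catch lets go, a damped spring lifts it fully open in 1 to 2 s (its front edge goes up and away from the robot) and holds it there.
- roll: bystander: spare roll of labels standing on end, 90 mm across, 60 mm high, left of the printer; origin at the centre of its underside
- jar: bystander: glass jar with a steel lid, 72 mm across, 105 mm high, right of the printer; origin at the centre of its underside
- mug: bystander: white mug, 76 mm across, 85 mm high, in front of the printer; origin at the centre of its underside
- scraper: bystander: dough scraper lying flat, 115 x 150 mm, 24 mm high at its wooden grip, in front of the printer; origin at its underside
- spray: bystander: clear bottle, 60 mm across, 140 mm high, left of the printer; origin at the centre of its underside
- timer: bystander: white kitchen timer, 30 x 70 x 65 mm, right of and in front of the printer; origin at the centre of its underside

How it is judged:
By the outcome, as a careful person would: the job done as asked, in the order asked, and still so for the second after the job is handed in, with the robot touching nothing.
It also fails if it takes over 72 s, if anything falls off the work surface, if the arm or the gripper's body presses on something with over 40 N, if the wrist force passes 120 N, or if a joint passes its speed limit or range.

ROBOT

A 6-joint arm with a two-finger parallel gripper is mounted at the origin on the work surface. World frame = base frame: x ahead of the robot, y to its left, z up, the work surface at z = 0. Lengths are in m, angles in degrees, forces in N, time in s.
With the tool pointing down it reaches from about 0.325 to 0.85 m from the base axis. Payload 15.5 kg.
Tool frame: the origin (TCP) lies at the very end of the fingers, on their centre line; the grasp point (between the pads) lies 19 mm behind it; z points along the fingers, x is the direction in which the jaws open and shut, and the axes are right-handed (so a half turn about z gives the same grasp; the last joint's range is limited). The gripper opens to 91 mm and grips with 3 to 60 N. Pads are 32 mm wide; open, the fingers measure 118 mm over their backs; the gripper's body (76 mm by 178 mm) begins 60 mm behind the grasp point.
Start: joints at [60.648, 28.281, 77.091, -0, 74.628, -5.472], TCP at [0.253, 0.571, 0.214] pointing down, gripper open.
Joint ranges: [-166.48, 166.48], [-47.26, 123.95], [12.59, 153.08], [-70.14, 250.14], [6.76, 159.57], [-176.63, 176.63]. Speed limits (degrees/s): [108.29, 108.29, 147.25, 172.46, 172.46, 172.46].

INTERFACE

Orientations are given as a 3x3 rotation matrix whose columns are the frame's x, y, z axes.
In Python, from station import ctrl gives the robot as it stands. Calls block until the motion is done:
- ctrl.movep(position, orientation): joint-space move of the TCP to a pose.
- ctrl.line_to(position, attitude=None, max_speed=0.15): straight line of the TCP; attitude=None keeps the orientation; max_speed is the mean speed in m/s.
- ctrl.move_joints(angles): joint-space move.
- ctrl.set_gripper(opening): finger opening in m; the grip force is fixed at half the most; returns when the fingers have stopped.
- ctrl.sleep(seconds).
- ctrl.solve_ik(position, orientation): joint angles nearest the present ones, or None.
- ctrl.camera(name): name is "scene" or "top" or "wrist"; returns (picture, depth): 480x640x3 uint8, red, green, blue; 480x640 float32, m along the optical axis (not along the pixel's ray), 0 where there is no reading.
- ctrl.calibration(name): a dict with "mtx" (3x3 intrinsics, pixels), "rvec" (rotation vector, rad) and "tvec" (3), from world to camera coordinates, as OpenCV has them; the wrist camera has in their place "T_tool_cam" (4x4, takes a point from camera to tool coordinates, whose origin is the TCP and whose axes are the tool frame's). Camera axes: x right, y down, z forward; pixel columns grow to the right and rows downward; lengths in m; the calibration is good to about 2 mm. The wrist camera is an equidistant fisheye: a pixel r from the principal point sees the ray r / f radians off the axis. A picture is of the moment at which its call begins: read the wrist's pose just before it. calibration takes no time and is no camera call.
A pose or a line that the arm cannot do raises ctrl.PlanningError and nothing moves.
- ctrl.job_done(): hands the job in, once; it reports no verdict.
Readings, each from a call of its own:
- ctrl.read_time_s(): time.
- ctrl.read_joints(): joint angles.
- ctrl.read_joint_velocities(): joint speeds.
- ctrl.read_joint_torque(): joint torques, N m.
- ctrl.read_position(): TCP position.
- ctrl.read_eef_rot(): TCP orientation.
- ctrl.read_ft_force(): force on the tool from outside, world axes, zero at the start.
- ctrl.read_moment(): the same for the moment, N m.
- ctrl.read_gripper_width(): finger opening in m.
Only numpy, scipy, OpenCV 4.12 (cv2) and the standard library are available. Lean on these libraries where they do the work, as an engineer would, in place of code of your own. Each camera call takes 0.05 s, during which the arm holds its last target.

## Working session

There is one attempt and no reset: what is moved stays moved. The work goes in short steps, each a Python script; the robot and the scene stay as the last script left them, time stands still between calls to the robot, and variables do not carry over. Pictures are saved under pics/ and viewed, and the job is handed in when it is done.

```bash
mkdir -p pics; ls; cat > h.py <<'E'
import numpy as np, cv2
from station import ctrl
def save(n,name):
    im,d=ctrl.camera(n); cv2.imwrite(f'pics/{name}.png',im[:,:,::-1]); np.save(f'pics/{name}.npy',d); return im,d
E
python3 - <<'E'
from h import *
for n in('scene','top'):
    save(n,n+'0'); c=ctrl.calibration(n); print(n,c)
print(ctrl.read_time_s(),ctrl.read_ft_force(),ctrl.read_eef_rot())
E
```

```text
pics
scene {'mtx': array([[462.26407111,   0.        , 316.84329008],
       [  0.        , 462.26407111, 240.69457489],
       [  0.        ,   0.        ,   1.        ]]), 'rvec': array([ 2.37426189,  0.79348143, -0.27394302]), 'tvec': array([-0.47099492, -0.1878338 ,  1.20541941])}
top {'mtx': array([[508.296504  ,   0.        , 315.46399999],
       [  0.        , 508.296504  , 239.08039332],
       [  0.        ,   0.        ,   1.        ]]), 'rvec': array([ 2.18849255, -2.14741612,  0.10117769]), 'tvec': array([0.01025861, 0.58504377, 1.26059976])}
0.1 [-0.13612347 -0.39283103 -0.17136135] [[ 4.04783917e-01  9.14412226e-01 -5.10841216e-04]
 [ 9.14411733e-01 -4.04784231e-01 -9.52809069e-04]
 [-1.07804073e-03 -8.14374146e-05 -9.99999416e-01]]
```

View pics/scene0.png

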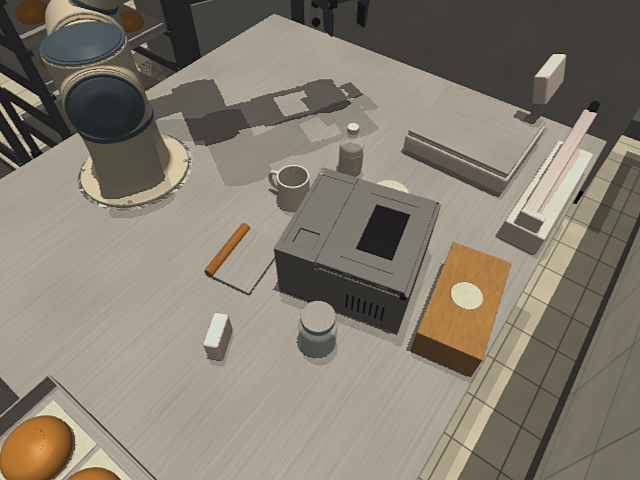

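View pics/top0.png

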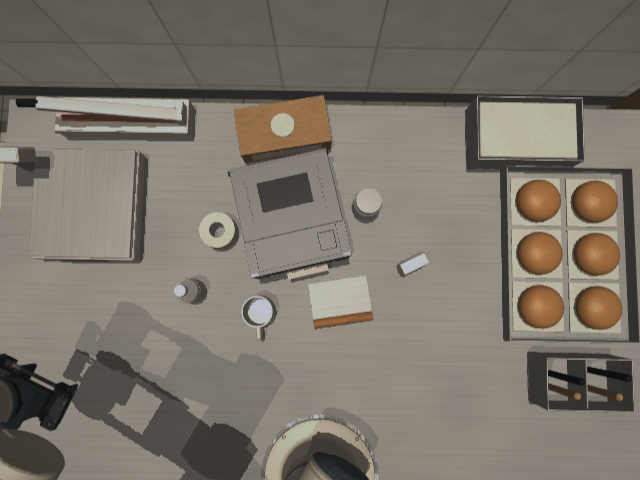

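The top view shows the printer rotated slightly, with a faint square outline on its front panel at about (327,239). The scene view shows the same outline at (304,238). I'll zoom in and measure it.

```bash
python3 - <<'E'
from h import *
im=cv2.imread('pics/top0.png')[140:290,220:365]; cv2.imwrite('pics/topz.png',cv2.resize(im,None,fx=4,fy=4,interpolation=2))
im=cv2.imread('pics/scene0.png')[160:320,265:445]; cv2.imwrite('pics/scenez.png',cv2.resize(im,None,fx=3.6,fy=3.6,interpolation=2))
print(ctrl.calibration('wrist')['T_tool_cam'].round(4),ctrl.calibration('wrist')['mtx'])
E
```

```text
[[ 1.000e+00  6.000e-04 -4.000e-04  0.000e+00]
 [-5.000e-04  9.721e-01  2.344e-01 -6.530e-02]
 [ 5.000e-04 -2.344e-01  9.721e-01 -1.715e-01]
 [ 0.000e+00  0.000e+00  0.000e+00  1.000e+00]] [[371.64829954   0.         312.26025604]
 [  0.         371.64829954 242.97544237]
 [  0.           0.           1.        ]]
```

```bash
sleep 1
```

```text
(no output)
```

View pics/topz.png

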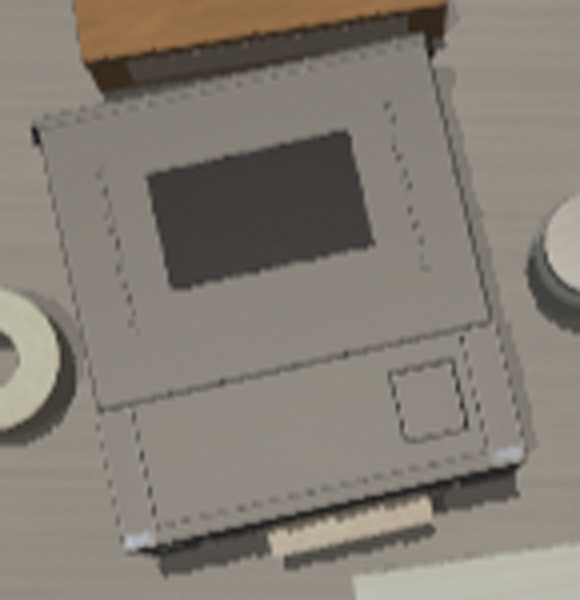

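View pics/scenez.png

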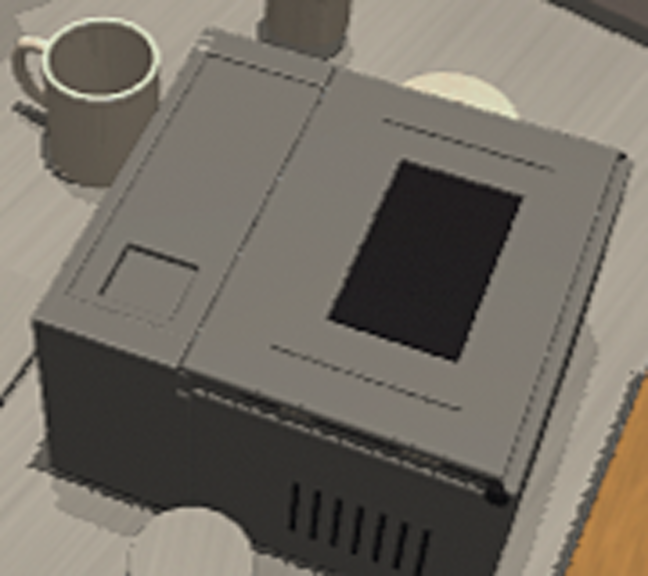

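```bash
cat >> h.py <<'E'
def ray(n,uv,z):
    c=ctrl.calibration(n); R,_=cv2.Rodrigues(c['rvec']); t=np.ravel(c['tvec'])
    uv=np.atleast_2d(np.float64(uv)); d=np.c_[uv,np.ones(len(uv))]@np.linalg.inv(c['mtx']).T@R
    o=-R.T@t; return o+d*((z-o[2])/d[:,2])[:,None]
E
python3 - <<'E'
from h import *
q=lambda l:(np.array(l)+.5)/4+[220,140]-.5
P=ray('top',q([(135,403),(462,333),(488,455),(158,527)]),.15)
B=ray('top',q([(389,375),(453,360),(467,428),(404,443)]),.15)
C=ray('top',q([(36,135),(428,43),(488,318),(102,409)]),.152)
s=lambda l:(np.array(l)+.5)/3.6+[265,160]-.5
Bs=ray('scene',s([(129,246),(197,268),(162,325),(100,297)]),.15)
Ps=ray('scene',s([(205,52),(325,86),(185,330),(68,292)]),.15)
for n,X in zip(('P','B','C','Bs','Ps'),(P,B,C,Bs,Ps)):
    print(n,X.mean(0).round(4)); 
    for a,b in zip(X,np.roll(X,-1,0)): d=(b-a);print('  ',a[:2].round(4),np.hypot(*d[:2]).round(4),np.degrees(np.arctan2(d[1],d[0])).round(1))
d=np.load('pics/top0.npy'); print(d[239,300], 'depth panel')
E
```

```text
P [0.5538 0.0617 0.15  ]
   [0.5671 0.1632] 0.1923 -76.8
   [ 0.6111 -0.024 ] 0.0719 -167.2
   [ 0.541 -0.04 ] 0.1931 103.4
   [0.4962 0.1478] 0.0725 12.2
B [ 0.5711 -0.0053  0.15  ]
   [0.586  0.0176] 0.0378 -75.7
   [ 0.5954 -0.0191] 0.0401 -167.5
   [ 0.5563 -0.0277] 0.0371 104.5
   [0.547  0.0082] 0.0401 13.4
C [0.6716 0.0917 0.152 ]
   [0.7223 0.2254] 0.2344 -75.5
   [ 0.7811 -0.0015] 0.1655 -167.0
   [ 0.6198 -0.0388] 0.2277 104.4
   [0.5631 0.1817] 0.1651 15.3
Bs [ 0.5693 -0.0081  0.15  ]
   [0.546  0.0063] 0.0392 14.4
   [0.584 0.016] 0.0416 -78.8
   [ 0.5921 -0.0248] 0.0372 -172.3
   [ 0.5552 -0.0298] 0.0372 104.3
Ps [0.5491 0.0649 0.15  ]
   [0.4905 0.1489] 0.0746 14.9
   [0.5626 0.168 ] 0.1927 -77.7
   [ 0.6035 -0.0202] 0.0659 -165.0
   [ 0.5397 -0.0373] 0.1926 104.8
1.1683494 depth panel
```

The outline in the top view is about 37 x 40 mm, at roughly -69 mm along the panel's y line. The printer's yaw is about 13.4°. I'll close the fingers, hover over mid-panel, check with the wrist camera, then feel.

```bash
cat >> h.py <<'E'
yaw=np.radians(13.4); ex=np.array([np.cos(yaw),np.sin(yaw),0]); ey=np.array([-np.sin(yaw),np.cos(yaw),0])
MID=np.array([.5535,.0618,.15])
ORI=np.c_[ey,ex,[0,0,-1.]]
pt=lambda x,y,z: MID+x*ex+y*ey+[0,0,z]
E
python3 - <<'E'
from h import *
ctrl.set_gripper(0.0)
ctrl.line_to([.253,.571,.27])
ctrl.movep(pt(-.004,-.012,.09),ORI)
print(ctrl.read_joints(),ctrl.read_gripper_width(),ctrl.read_position())
p=ctrl.read_position();R=ctrl.read_eef_rot()
save('wrist','w1')
for i in range(3): ctrl.sleep(.05);print(ctrl.read_ft_force())
print(p,R,ctrl.read_time_s())
E
```

```text
[-1.01803555e+00  2.11417201e+01  8.50823107e+01  7.75442249e-03
  7.37773058e+01 -1.04449522e+02] 0.0003816941620095718 [0.55236728 0.04983971 0.23996427]
[-0.32885694  0.31133961 -0.58333542]
[ 0.1308352   0.53919387 -0.19174017]
[1.32888855 0.12468069 0.4404504 ]
[0.55236728 0.04983971 0.23996427] [[-2.32245670e-01  9.72657159e-01 -2.10136239e-05]
 [ 9.72657150e-01  2.32245671e-01  1.30345304e-04]
 [ 1.31661616e-04  9.83308092e-06 -9.99999991e-01]] 4.35
```

View pics/w1.png

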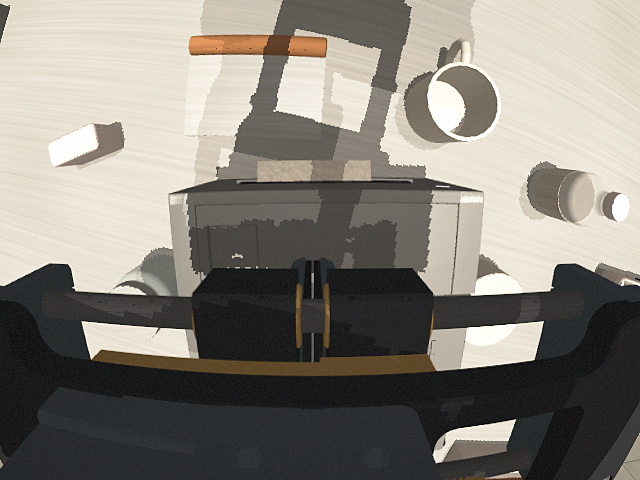

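The wrist view shows the panel with the fingers above it, and the button outline around (235,245), left of the fingers. Robot time is 4.4 s. Next I descend gently until contact.

```bash
cat >> h.py <<'E'
def F(n=8,dt=.01):
    a=[]
    for _ in range(n): ctrl.sleep(dt); a.append(ctrl.read_ft_force())
    return np.mean(a,0)
E
python3 - <<'E'
from h import *
ctrl.line_to(pt(-.004,-.012,.012),max_speed=.08)
ctrl.sleep(.2); b=F(25); np.save('bias.npy',b); print('bias',b,ctrl.read_time_s())
z=.008
while z>-.006:
    ctrl.line_to(pt(-.004,-.012,z),max_speed=.02)
    f=F()-b; print(round(z,4),f.round(2),(ctrl.read_position()[2]-.15).round(5),round(ctrl.read_time_s(),2))
    if f[2]>1.2: break
    z-=.0006
E
```

```text
bias [-0.0053095  -0.04221912 -0.00617145] 5.8833
0.008 [-0.05 -0.01 -0.04] 0.00792 6.3
0.0074 [-0.02  0.15 -0.07] 0.00741 6.62
0.0068 [ 0.    0.28 -0.19] 0.00678 6.93
0.0062 [ 0.03  0.05 -0.27] 0.00621 7.25
0.0056 [ 0.14 -0.03 -0.02] 0.00558 7.57
0.005 [-0.15  0.11 -0.  ] 0.00498 7.88
0.0044 [ 0.03 -0.04  0.1 ] 0.00438 8.2
0.0038 [ 0.28 -0.05 -0.14] 0.00381 8.52
0.0032 [-0.31  0.13  0.01] 0.00317 8.83
0.0026 [-0.39  0.   -0.36] 0.00261 9.15
0.002 [ 0.15  0.35 -0.17] 0.002 9.47
0.0014 [0.37 0.28 0.08] 0.00141 9.78
0.0008 [-0.05 -0.04  0.19] 0.00078 10.1
0.0002 [-0.48  0.32  2.62] 0.0003 10.42
```

Contact on the panel at 2.6 N. Now I slide lightly toward -y with force feedback.

```bash
python3 - <<'E'
from h import *
b=np.load('bias.npy'); z=.00025; y=-.012
while y>-.074:
    y-=.003
    ctrl.line_to(pt(-.004,y,z),max_speed=.02)
    f=F()-b; p=ctrl.read_position()
    print(round(y,4),round(z,5),f.round(2),'e',round((p-MID)@ey,4),(p[2]-.15).round(5),round(ctrl.read_time_s(),2))
    if f[2]>8 or np.hypot(f[0],f[1])>8: print('stop');break
    if f[2]>3: z-=-.0001
    elif f[2]<.7:
        z-=.00015
        if z<-.0004: print('lost contact');break
E
```

```text
-0.015 0.00025 [ 0.3  -1.5   2.51] e -0.0153 0.00029 10.78
-0.018 0.00025 [ 0.3  -0.97  3.14] e -0.0182 0.00027 11.15
-0.021 0.00035 [ 0.2  -0.93  1.69] e -0.0212 0.0003 11.52
-0.024 0.00035 [-0.07 -0.2   0.44] e -0.0241 0.00029 11.88
-0.027 0.0002 [-0.05 -0.22  3.55] e -0.0272 0.00027 12.25
-0.03 0.0003 [ 0.08 -1.43  2.41] e -0.0303 0.00028 12.62
-0.033 0.0003 [ 0.03 -1.49  2.09] e -0.0332 0.00029 12.98
-0.036 0.0003 [-0.01 -1.43  1.81] e -0.0362 0.00029 13.35
-0.039 0.0003 [ 0.41 -1.47  1.59] e -0.0392 0.0003 13.72
-0.042 0.0003 [ 0.05 -1.1   1.07] e -0.0422 0.00028 14.08
-0.045 0.0003 [ 0.22 -0.86  1.26] e -0.0452 0.0003 14.45
-0.048 0.0003 [ 0.22 -1.01  1.27] e -0.0481 0.0003 14.82
-0.051 0.0003 [ 0.18 -0.66  1.03] e -0.0511 0.00029 15.18
-0.054 0.0003 [ 0.16 -0.92  1.22] e -0.0541 0.0003 15.55
-0.057 0.0003 [ 0.15 -0.19  0.47] e -0.0571 0.00028 15.92
-0.06 0.00015 [ 0.17 -0.7   1.05] e -0.0601 0.00017 16.28
-0.063 0.00015 [ 0.29 -0.56  1.12] e -0.0631 0.00017 16.65
-0.066 0.00015 [ 0.16 -0.56  1.17] e -0.0661 0.00016 17.02
-0.069 0.00015 [ 0.12 -0.87  1.41] e -0.0691 0.00016 17.38
-0.072 0.00015 [ 0.33 -0.52  1.42] e -0.0721 0.00014 17.75
-0.075 0.00015 [-0.03 -0.36  1.02] e -0.0751 0.00015 18.12
```

There was no drop at y=-69 mm. I was tracking about 5 mm toward the front of the button's middle line (x=-4 against about +1), so the 32 mm pad was probably still resting on the opening's front edge. I'll slide +x, feeling for the loss of contact.

```bash
python3 - <<'E'
from h import *
b=np.load('bias.npy'); z=.0002; x=-.004; y=-.069
ctrl.line_to(pt(x,y,.0002),max_speed=.02)
while x<.007:
    ctrl.line_to(pt(x,y,z),max_speed=.02)
    f=F()-b; p=ctrl.read_position()
    print(round(x,4),round(z,5),f.round(2),(p[2]-.15).round(5),round(ctrl.read_time_s(),2))
    if f[2]<.6:
        z-=.00015
        if z<-.0008: print('lost contact');break
    else: x+=.0015
    if f[2]>3.2: z+=.0001
E
```

```text
-0.004 0.0002 [-0.09  0.49  0.67] 0.0002 18.88
-0.0025 0.0002 [-0.14  0.22 -0.11] 0.00017 19.2
-0.0025 5e-05 [0.24 0.28 0.12] 6e-05 19.52
-0.0025 -0.0001 [ 0.24 -0.12  0.36] -0.0001 19.83
-0.0025 -0.00025 [ 0.02 -0.01 -0.28] -0.00026 20.15
-0.0025 -0.0004 [-0.17  0.02 -0.39] -0.00042 20.47
-0.0025 -0.00055 [ 0.29 -0.3  -0.08] -0.00058 20.78
-0.0025 -0.0007 [-0.1   0.18  0.18] -0.00072 21.1
lost contact
```

The fingertip has dropped into the opening. I'll centre it in x and press straight down in small steps, watching the force.

```bash
python3 - <<'E'
from h import *
b=np.load('bias.npy'); x=.0015; y=-.0688
ctrl.line_to(pt(x,y,-.0008),max_speed=.02)
print((F()-b).round(2))
z=-.0015; prev=0
while z>-.0078:
    ctrl.line_to(pt(x,y,z),max_speed=.02)
    f=F(6)-b; p=ctrl.read_position()
    print(round(z,4),f.round(2),(p[2]-.15).round(5),round(ctrl.read_time_s(),2))
    if z<-.0035 and f[2]<1.5: pass
    if f[2]>9 or np.hypot(f[0],f[1])>5: print('stop');break
    z-=.0005
save('scene','s2')
E
```

```text
[-0.25 -0.05  0.25]
-0.0015 [-0.24  0.14  0.03] -0.00155 21.82
-0.002 [ 0.   -0.07 -0.38] -0.00199 22.12
-0.0025 [-0.14  0.04  2.1 ] -0.00241 22.42
-0.003 [-0.56  0.4   3.18] -0.00293 22.72
-0.0035 [-0.27  0.05  3.75] -0.00349 23.02
-0.004 [-0.1  -0.04  3.81] -0.004 23.32
-0.0045 [-0.34 -0.13  4.26] -0.0045 23.62
-0.005 [ 0.08 -0.23  4.4 ] -0.00498 23.92
-0.0055 [ 0.5  -0.12  4.33] -0.00548 24.22
-0.006 [0.32 0.28 4.51] -0.00596 24.52
-0.0065 [ 0.28 -0.35  5.29] -0.00647 24.82
-0.007 [ 0.12 -0.16  5.32] -0.00694 25.12
-0.0075 [-0.73 -0.21  8.95] -0.00725 25.42
```

View pics/s2.png

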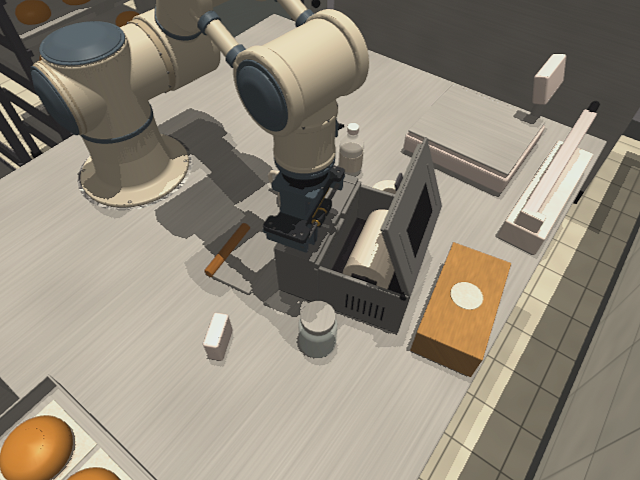

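The spring yielded at about 2–3 N and reached its stop at about 7.3 mm below the panel. The picture shows the cover open around (410,205). Now I retract straight up and back.

```bash
python3 - <<'E'
from h import *
b=np.load('bias.npy')
ctrl.line_to(pt(.0015,-.0688,.02),max_speed=.04)
ctrl.line_to(pt(-.01,-.0688,.15),max_speed=.12)
ctrl.line_to(pt(-.1,-.05,.2),max_speed=.15)
ctrl.movep([.253,.45,.3],np.c_[[.405,.914,0],[.914,-.405,0],[0,0,-1.]]/np.hypot(.405,.914)*np.array([1,1,np.hypot(.405,.914)]))
print((F()-b).round(2),ctrl.read_position(),ctrl.read_time_s())
save('scene','s3'); save('top','t3')
a,c=[cv2.imread(f'pics/{n}.png') for n in('top0','t3')]
cv2.imwrite('pics/cmp.png',np.hstack([a[130:350,150:450],c[130:350,150:450]]))
E
```

```text
[ 0.24 -0.18 -0.02] [0.25369494 0.44967229 0.30003605] 30.3083
```

View pics/s3.png

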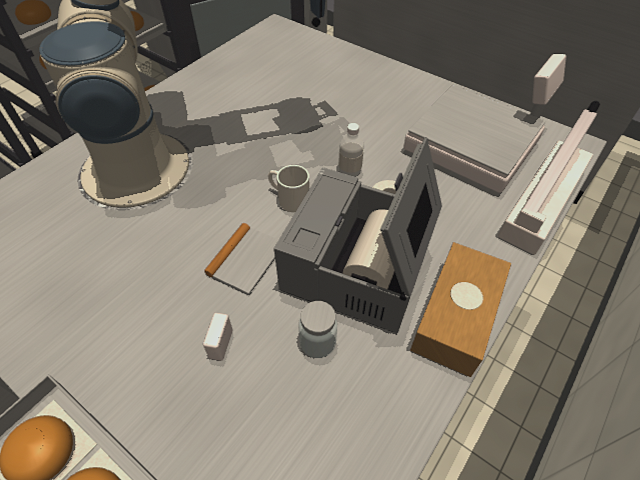

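View pics/cmp.png

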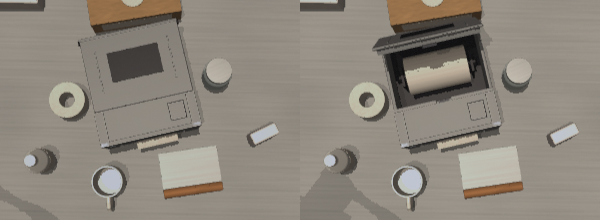

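The cover stands open. The before and after top views show the roll, jar, mug, scraper, spray bottle and timer in the same places, and the arm is clear. I'm handing in.

```bash
python3 -c "
from h import *
ctrl.job_done()"
```

```text
the job is handed in; nothing more can be done
```

The printer's cover is standing fully open and the job is handed in, at about 30 s of the 72 s allowed.

- **Finding the button:** I located the panel and a faint button outline in the camera images. I then rested the closed fingertips on the panel, with at most 3.6 N of contact, and slid along it.
- **First pass missed:** It ran about 5 mm too far forward, so the fingertip stayed on the edge of the opening and did not drop in. A short slide toward the cover found the recess.
- **Pressing:** The button began to yield at about 2–3 N and reached its stop about 7.3 mm below the panel, with a peak of 9 N.
- **Last checks:** With the arm withdrawn, the tool force read about zero and the cover was still open. By eye, none of the bystander objects had moved between the before and after top views.

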